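# Pack the paint jars and bottles level into their cartons

## Robot

A 6-joint arm with a two-finger parallel gripper is mounted at the origin on the work surface. World frame = base frame: x ahead of the robot, y to its left, z up, the work surface at z = 0. Lengths are in mm, angles in rad, forces in N, time in s.
With the tool pointing down it reaches from about 350 to 875 mm from the base axis. Payload 4.2 kg.
Tool frame: the origin (TCP) lies at the very end of the fingers, on their centre line; the grasp point (between the pads) lies 19 mm behind it; z points along the fingers, y is the line along which they close (so a half turn about z gives the same grasp; the last joint's range is limited). The gripper opens to 87 mm and grips with 3 to 60 N. Pads are 19 mm wide; open, the fingers measure 117 mm over their backs; the gripper's body (75 mm by 190 mm) begins 51 mm behind the grasp point.
Start: joints at [-0.877, 0.385, 0.008, 0, -1.194, -0.259], TCP at [263.28, -566.818, 222.55] pointing down, gripper open.
Joint ranges: [-3.14, 3.14], [-1.21, 2.06], [-1.07, 1.41], [-3.16, 2.05], [-2.99, -0.16], [-3.1, 3.1]. Speed limits (rad/s): [2.79, 2.79, 3.14, 3.14, 3.14, 3.14].

## Interface

Orientations are given as a 3x3 rotation matrix whose columns are the frame's x, y, z axes.
In Python, from cell import r gives the robot as it stands.
- The arm moves only by the shell command python3 -m creep 'ROWS' [FORCE]. ROWS is JSON, a list of rows, each an object of numbers: "tx", "ty", "tz": the shift along the tool's x, y, z in mm; "spin": the turn about the tool's z in degrees; "claw": the opening in per cent of the stroke, from 0 (shut) to 100 (fully open). A call has 1 to 20 rows; each row shifts and turns the commanded pose from where the row before left it, along the tool's axes as they then stand; what a row does not reach is not made up. A row lasts 1/8 s, in which the tool goes at most 62.5 mm and 10.7 degrees, less where a joint would pass 70% of its speed; a pose out of reach is approached as far as the arm can. A call with a gripper value outside its range is refused whole. The fingers move at their own pace and stop on an object; FORCE is the grip in N (left out, the last holds). Time passes only in rows, so rows that do not move let the fingers close. It gives the time, the measured TCP pose, the force, the opening and the grip force at its end, in the units of the state.
- r.state(): the state, without advancing time (a new reading comes with each control period).
- r.capture(name): name is "side" or "top" or "wrist"; returns (picture, depth): 400x640x3 uint8, red, green, blue; 400x640 float32, mm along the optical axis (not along the pixel's ray), 0 where there is no reading.
- r.get_calibration(name): a dict with "K" (3x3 intrinsics, pixels), "rvec" (rotation vector, rad) and "tvec" (3), from world to camera coordinates, as OpenCV has them. Camera axes: x right, y down, z forward; pixel columns grow to the right and rows downward; lengths in mm; the calibration is good to about 2 mm. The wrist camera is an equidistant fisheye: a pixel r from the principal point sees the ray r / f radians off the axis. A picture is of the moment at which its call begins: read the wrist's pose just before it. get_calibration takes no time and is no camera call; for the wrist camera it gives the pose at the moment of the call.
- r.finish_job(): hands the job in; it is judged then, once.
The state is a dict: "time_s": time; "joint_positions": joint angles; "dq": joint speeds; "effort": joint torques, N m; "position": TCP position; "ee_rot": TCP orientation; "force": force on the tool from outside, world axes, zero at the start; "wrist_torque": the same for the moment, N m; "opening": finger opening in mm; "finger_force": force on a finger pad.
Only numpy, scipy, OpenCV 4.12 (cv2) and the standard library are available. Lean on these libraries where they do the work, as an engineer would, in place of code of your own. Each camera call takes 0.05 s, during which the arm holds its last target. There are 200 camera calls.

## Task

Pack away the closed paint: stand the two squat jars in the wide, shallow carton and the two tall bottles in the smaller, deeper carton, upright on the carton's floor. In each carton use two diagonally opposite cells, so that it is loaded evenly and can be carried level. Set each one down gently, do not knock any over, do not shove or tip the light cartons, and leave the open water pot, the ink bottle, the tape and the marker where they are.

Things in the scene. Friction and masses are not known exactly. Their poses are not given: they have to be found in the camera images.
- jar_1: Closed squat paint jar standing upright: white body 60 mm across with a flat black screw lid 62 mm across from 50 to 70 mm above its foot; 70 mm tall in all, about 180 g. Origin: centre of the underside; z up along the jar. Round, so yaw means nothing. The two jars are alike and interchangeable.
- jar_2: Closed squat paint jar standing upright: white body 60 mm across with a flat black screw lid 62 mm across from 50 to 70 mm above its foot; 70 mm tall in all, about 180 g. Origin: centre of the underside; z up along the jar. Round, so yaw means nothing. The two jars are alike and interchangeable.
- bottle_1: Closed tall paint bottle standing upright: white body 44 mm across up to 86 mm, sloping shoulder to 98 mm, black cylindrical cap 32 mm across from 98 to 128 mm above its foot; 128 mm tall in all, about 150 g. Origin: centre of the underside; z up along the bottle. Round, so yaw means nothing. The two bottles are alike and interchangeable.
- bottle_2: Closed tall paint bottle standing upright: white body 44 mm across up to 86 mm, sloping shoulder to 98 mm, black cylindrical cap 32 mm across from 98 to 128 mm above its foot; 128 mm tall in all, about 150 g. Origin: centre of the underside; z up along the bottle. Round, so yaw means nothing. The two bottles are alike and interchangeable.
- jar_carton: The wide, shallow open carton: 185 x 185 mm outside, 32 mm high; brown cardboard, floor and walls 3 mm thick. A cross-shaped partition 26 mm high parts it into four square cells 88 mm wide inside, whose centres lie at x = +-45.5 and y = +-45.5 mm in its frame. It is empty, loose and weighs only about 110 g, so a push slides it. Origin: centre of the underside; x and y along its sides, z up.
- bottle_carton: The smaller, deeper open carton: 145 x 145 mm outside, 60 mm high; brown cardboard, floor and walls 3 mm thick. A cross-shaped partition 50 mm high parts it into four square cells 68 mm wide inside, whose centres lie at x = +-35.5 and y = +-35.5 mm in its frame. It is empty, loose and weighs only about 100 g, so a push slides it. Origin: centre of the underside; x and y along its sides, z up.
- water_pot: Bystander: open, empty glass water pot without a lid, 68 mm across at the rim, 78 mm tall, among the jars and bottles. Origin: centre of the underside.
- ink_bottle: Bystander: square amber glass ink bottle, 52 x 52 mm, with a small black cap 36 mm across, 56 mm tall in all, among the jars and bottles. Origin: centre of the underside; x and y along its sides.
- tape_roll: Bystander: roll of tan masking tape lying flat, 96 mm across, 24 mm high, beyond the jars. Origin: centre of the underside.
- marker: Bystander: white flat-barrelled marker lying on the table, 132 x 19 mm, 14 mm high, beyond the jars. Origin: under its middle; x along its length.
Not all that is in view belongs to the job. Leave any red look-alike of the bottle_1 alone. Leave any blue look-alike of the bottle_carton alone.

How it is judged (in metres and radians):
At the end, for the whole second after the job is handed in: Both jars stand in the shallow carton and both bottles in the deep one, each pair in diagonally opposite cells (centres within 15 mm of the cells' along each side), on the floor (underside below 10 mm), upright within 0.1 rad, cartons level within 0.05 rad, all at rest (0.02 m/s) and released ((((x of jar_1 in the frame of jar_carton between 0.0305 and 0.0605 m and y of jar_1 in the frame of jar_carton between 0.0305 and 0.0605 m) and (x of jar_2 in the frame of jar_carton between -0.0605 and -0.0305 m and y of jar_2 in the frame of jar_carton between -0.0605 and -0.0305 m)) or ((x of jar_1 in the frame of jar_carton between 0.0305 and 0.0605 m and y of jar_1 in the frame of jar_carton between -0.0605 and -0.0305 m) and (x of jar_2 in the frame of jar_carton between -0.0605 and -0.0305 m and y of jar_2 in the frame of jar_carton between 0.0305 and 0.0605 m)) or ((x of jar_1 in the frame of jar_carton between -0.0605 and -0.0305 m and y of jar_1 in the frame of jar_carton between 0.0305 and 0.0605 m) and (x of jar_2 in the frame of jar_carton between 0.0305 and 0.0605 m and y of jar_2 in the frame of jar_carton between -0.0605 and -0.0305 m)) or ((x of jar_1 in the frame of jar_carton between -0.0605 and -0.0305 m and y of jar_1 in the frame of jar_carton between -0.0605 and -0.0305 m) and (x of jar_2 in the frame of jar_carton between 0.0305 and 0.0605 m and y of jar_2 in the frame of jar_carton between 0.0305 and 0.0605 m))) and z of each of jar_1, jar_2 in the frame of jar_carton below 0.01 m and angle between each of jar_1, jar_2, bottle_1, bottle_2's own z axis and vertical below 0.1 rad and linear speed of each of jar_1, jar_2, jar_carton, bottle_1, bottle_2, bottle_carton below 0.02 m/s and angle between each of jar_carton, bottle_carton's own z axis and vertical below 0.05 rad and (((x of bottle_1 in the frame of bottle_carton between 0.0205 and 0.0505 m and y of bottle_1 in the frame of bottle_carton between 0.0205 and 0.0505 m) and (x of bottle_2 in the frame of bottle_carton between -0.0505 and -0.0205 m and y of bottle_2 in the frame of bottle_carton between -0.0505 and -0.0205 m)) or ((x of bottle_1 in the frame of bottle_carton between 0.0205 and 0.0505 m and y of bottle_1 in the frame of bottle_carton between -0.0505 and -0.0205 m) and (x of bottle_2 in the frame of bottle_carton between -0.0505 and -0.0205 m and y of bottle_2 in the frame of bottle_carton between 0.0205 and 0.0505 m)) or ((x of bottle_1 in the frame of bottle_carton between -0.0505 and -0.0205 m and y of bottle_1 in the frame of bottle_carton between 0.0205 and 0.0505 m) and (x of bottle_2 in the frame of bottle_carton between 0.0205 and 0.0505 m and y of bottle_2 in the frame of bottle_carton between -0.0505 and -0.0205 m)) or ((x of bottle_1 in the frame of bottle_carton between -0.0505 and -0.0205 m and y of bottle_1 in the frame of bottle_carton between -0.0505 and -0.0205 m) and (x of bottle_2 in the frame of bottle_carton between 0.0205 and 0.0505 m and y of bottle_2 in the frame of bottle_carton between 0.0205 and 0.0505 m))) and z of each of bottle_1, bottle_2 in the frame of bottle_carton below 0.01 m); the robot touches nothing.
It fails at once if a carton is shoved more than 30 mm or tipped by more than 0.15 rad (distance of any of jar_carton, bottle_carton from where it was at the start of the episode above 0.03 m or angle between any of jar_carton, bottle_carton's own z axis and vertical above 0.15 rad).
It fails at once if a jar or bottle is dropped: clear of the fingers it moves faster than 0.6 m/s ((contact force between jar_1 and the fingers below 0.05 N and linear speed of jar_1 above 0.6 m/s) or (contact force between jar_2 and the fingers below 0.05 N and linear speed of jar_2 above 0.6 m/s) or (contact force between bottle_1 and the fingers below 0.05 N and linear speed of bottle_1 above 0.6 m/s) or (contact force between bottle_2 and the fingers below 0.05 N and linear speed of bottle_2 above 0.6 m/s)).
It fails at once if a jar or bottle is knocked over (angle between any of jar_1, jar_2, bottle_1, bottle_2's own z axis and vertical above 1 rad).
It fails at once if the water pot, ink bottle, tape or marker is moved more than 30 mm (distance of any of water_pot, ink_bottle, tape_roll, marker from where it was at the start of the episode above 0.03 m).
It also fails if it takes over 106 s, if anything falls off the work surface, if the arm or the gripper's body presses on something with over 40 N, if the wrist force passes 120 N, or if a joint passes its speed limit or range.

## Working session

There is one attempt and no reset: what is moved stays moved. The work goes in short steps, Python scripts to look and compute and a shell command to move; the robot and the scene stay as the last step left them, time stands still between calls to the robot, and variables do not carry over. Pictures are saved under pics/ and viewed, at most 14 in all, crops included, and the job is handed in when it is done.

```bash
ls; mkdir -p pics
python3 - <<'E'
from cell import r
import cv2,numpy as np
s=r.state();print(s['time_s'],s['position'],np.round(s['ee_rot'],3).tolist(),s['opening'])
for n in('top','side'):
    p,d=r.capture(n);cv2.imwrite(f'pics/{n}0.png',p[:,:,::-1]);np.savez(f'{n}0.npz',p=p,d=d)
    c=r.get_calibration(n);print(n,{k:np.round(v,3).tolist() for k,v in c.items()},d[200,320],(d==0).mean())
E
```

```text
pics
0.0 [ 263.03025751 -566.30476457  221.47334903] [[-0.907, -0.421, -0.001], [-0.421, 0.907, 0.002], [0.0, 0.002, -1.0]] 86.92393334959046
top {'K': [[384.264, 0.0, 311.156], [0.0, 384.264, 207.043], [0.0, 0.0, 1.0]], 'rvec': [2.129, -2.18, 0.101], 'tvec': [10.03, 533.53, 871.614]} 937.4616 0.00399609375
side {'K': [[496.595, 0.0, 314.934], [0.0, 496.595, 199.36], [0.0, 0.0, 1.0]], 'rvec': [0.526, -2.524, 1.437], 'tvec': [482.175, 168.668, 1092.491]} 1361.0599 0.00369140625
```

View pics/top0.png

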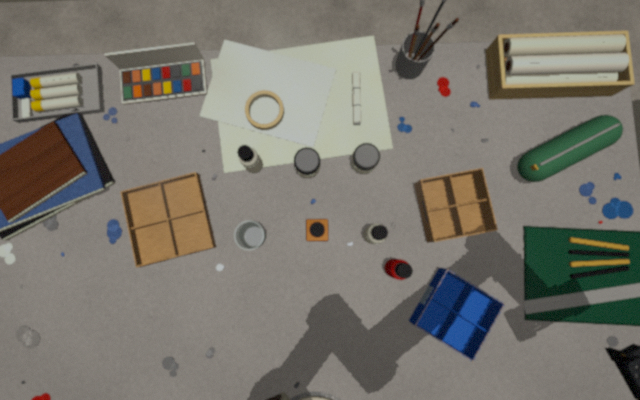

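View pics/side0.png

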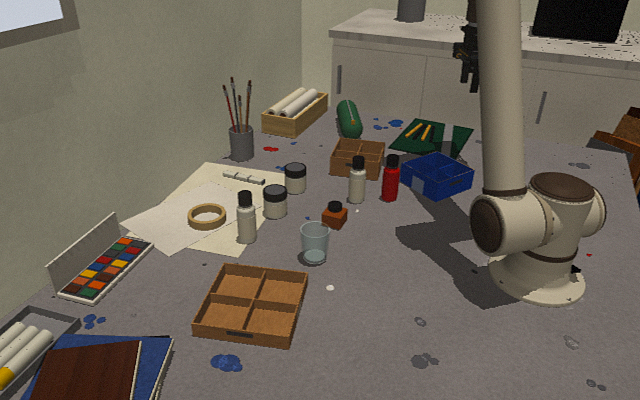

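The top view shows the jars at (307,160) and (366,156), the white bottles at (247,155) and (377,233), the jar carton at (168,219) and the bottle carton at (457,205). The red bottle is at (399,269), the pot at (250,235) and the ink at (317,230). I'll turn these into world positions using depth.

```bash
cat > h.py <<'E'
import numpy as np,cv2
def cloud(d,c):
    K=c['K'];R=cv2.Rodrigues(np.array(c['rvec'],float))[0];t=np.array(c['tvec'],float).ravel()
    v,u=np.mgrid[:d.shape[0],:d.shape[1]]
    P=np.stack([(u-K[0][2])/K[0][0]*d,(v-K[1][2])/K[1][1]*d,d],-1)
    W=(P-t)@R; W[d==0]=np.nan; return W
E
python3 - <<'E'
from cell import r
from h import *
z=np.load('top0.npz');d=z['d'];p=z['p'];W=cloud(d,r.get_calibration('top'))
print('table z',np.round([W[v,u] for v,u in((300,180),(200,340),(130,420),(250,560))],1).tolist())
obj=dict(jarA=(307,160,20,55,85),jarB=(366,156,20,55,85),botA=(247,155,18,115,140),botB=(377,233,18,115,140),red=(399,269,18,115,140),pot=(250,235,22,60,90),ink=(317,230,18,45,70),inkbody=(317,230,18,20,70),tape=(265,110,26,12,40))
for n,(u,v,w,a,b) in obj.items():
    q=W[v-w:v+w,u-w:u+w].reshape(-1,3);q=q[(q[:,2]>a)&(q[:,2]<b)]
    lo,hi=np.percentile(q[:,:2],[2,98],0) if len(q) else (0,0)
    print(n,len(q),'mid',np.round((lo+hi)/2,1),'size',np.round(hi-lo,1),'z',np.round(np.median(q[:,2]),1))
for n,(u,v,w,a,b) in dict(jc=(168,219,62,20,45),bc=(457,205,50,40,75)).items():
    q=W[v-w:v+w,u-w:u+w].reshape(-1,3);q=q[(q[:,2]>a)&(q[:,2]<b)]
    print(n,len(q),cv2.minAreaRect(q[:,:2].astype(np.float32)),np.percentile(q[:,2],[50,90,99]))
E
```

```text
table z [[322.1, 316.1, -4.3], [552.8, -72.8, -2.8], [722.2, -275.7, -2.6], [420.1, -588.5, -0.7]]
jarA 584 mid [635.5   3.7] size [55.9 54.9] z 68.7
jarB 590 mid [ 642.2 -131.8] size [56.4 56.1] z 68.6
botA 188 mid [644.  134.9] size [29.  28.7] z 125.9
botB 188 mid [ 466.1 -146.1] size [27.1 28.3] z 125.6
red 202 mid [ 386.4 -193.2] size [28.3 28.6] z 125.8
pot 237 mid [468.6 136.1] size [64.  64.6] z 75.0
ink 192 mid [478.4 -15.2] size [31.7 31.6] z 53.7
inkbody 523 mid [479.4 -15.1] size [51.1 51. ] z 34.7
tape 527 mid [777.9 107.1] size [90.7 88.6] z 21.9
jc 996 ((513.9652099609375, 339.79827880859375), (185.65313720703125, 186.9399871826172), 13.40163516998291) [27.22197944 31.41357035 33.40098591]
bc 1013 ((527.71484375, -336.06292724609375), (145.00149536132812, 147.41656494140625), 9.207927703857422) [51.09724597 58.57196208 60.67919455]
```

The sizes and heights match the specification (everything reads about 2 mm low). If I turn the tool to world axes, tx = -dx and ty = dy, and its yaw suits every pick. The first target is bottle B.

```bash
python3 -m creep '[{"spin":8.3},{"spin":8.3},{"spin":8.3},{"tx":-10,"ty":20},{"tx":-17,"ty":35},{"tx":-20,"ty":42},{"tx":-20,"ty":42},{"tx":-20,"ty":42},{"tx":-20,"ty":42},{"tx":-20,"ty":42},{"tx":-20,"ty":42},{"tx":-20,"ty":42},{"tx":-18,"ty":38},{"tx":-12,"ty":24},{"tx":-6,"ty":10},{},{}]' 25
python3 - <<'E'
from cell import r
import numpy as np
s=r.state();print(np.round(s['position'],1),np.round(s['ee_rot'],3).tolist())
E
```

```text
[ 263.1 -566.4  221.6] [[-0.907, -0.421, -0.001], [-0.421, 0.907, 0.002], [0.0, 0.002, -1.0]]validation failed for argument at $[0]...
```

```bash
python3 -m creep '[{"tx":0,"ty":0,"tz":0,"spin":8.3,"claw":100}]' 25; python3 -m creep '[{"tx":0,"ty":0,"tz":0,"spin":8.3,"claw":100}]'; python3 -m creep --help | head -30
```

```text
time_s: 0.22
position: [263.1, -566.5, 221.8]
ee_rot: [[-0.959, -0.282, -0.001], [-0.282, 0.959, 0.001], [0.0, 0.001, -1.0]]
force: [-1.0, -0.3, -0.0]
opening: 86.7
finger_force: 0.0
time_s: 0.35
position: [263.1, -566.5, 221.9]
ee_rot: [[-0.99, -0.14, -0.001], [-0.14, 0.99, 0.001], [0.0, 0.001, -1.0]]
force: [0.2, -0.4, -0.4]
opening: 87.2
finger_force: 0.0invalid input: not JSON, or not a number
```

```bash
python3 -m creep '[{"tx":0,"ty":0,"tz":0,"spin":8.2,"claw":100},{"tx":-10,"ty":20,"tz":0,"spin":0,"claw":100},{"tx":-18,"ty":38,"tz":0,"spin":0,"claw":100},{"tx":-24,"ty":50,"tz":0,"spin":0,"claw":100},{"tx":-24,"ty":50,"tz":0,"spin":0,"claw":100},{"tx":-24,"ty":50,"tz":0,"spin":0,"claw":100},{"tx":-24,"ty":50,"tz":0,"spin":0,"claw":100},{"tx":-24,"ty":50,"tz":0,"spin":0,"claw":100},{"tx":-24,"ty":50,"tz":0,"spin":0,"claw":100},{"tx":-18,"ty":38,"tz":0,"spin":0,"claw":100},{"tx":-9,"ty":17,"tz":0,"spin":0,"claw":100},{"tx":-4,"ty":7,"tz":0,"spin":0,"claw":100},{"tx":0,"ty":0,"tz":0,"spin":0,"claw":100}]'
python3 - <<'E'
from cell import r
from h import *
c=r.get_calibration('wrist');p,d=r.capture('wrist');cv2.imwrite('pics/w1.png',p[:,:,::-1]);np.savez('w1.npz',p=p,d=d)
print({k:np.round(v,3).tolist() for k,v in c.items()})
E
```

```text
time_s: 1.98
position: [465.2, -146.6, 222.4]
ee_rot: [[-1.0, -0.002, -0.001], [-0.002, 1.0, -0.0], [0.001, -0.0, -1.0]]
force: [1.2, -0.3, -0.1]
opening: 87.0
finger_force: 0.0
{'K': [[309.707, 0.0, 318.274], [0.0, 309.707, 205.025], [0.0, 0.0, 1.0]], 'rvec': [-2.059, -2.063, -0.31], 'tvec': [147.997, -478.778, 254.605]}
```

View pics/w1.png

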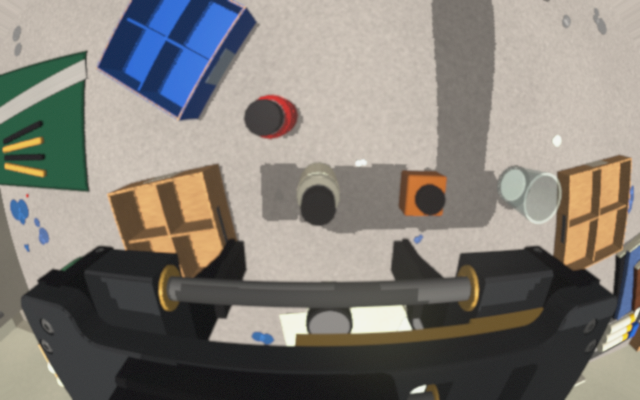

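The wrist view shows the cap of bottle B at about (319,205), midway between the fingers (235 and 405). I'll cast that ray onto z=128 and z=98 to check its position.

```bash
cat >> h.py <<'E'
def ray(u,v,c,z):
    K=c['K'];R=cv2.Rodrigues(np.array(c['rvec'],float))[0];t=np.array(c['tvec'],float).ravel()
    x=np.array([u-K[0][2],v-K[1][2]]);n=np.hypot(*x)/K[0][0]
    dr=np.array([0,0,1.]) if n<1e-9 else np.append(x/np.hypot(*x)*np.sin(n),np.cos(n))
    dr=R.T@dr;o=-R.T@t;return o+dr*(z-o[2])/dr[2]
E
python3 - <<'E'
from cell import r
from h import *
z=np.load('w1.npz');p=z['p'];d=z['d'];c=r.get_calibration('wrist')
m=(p[150:240,290:350].max(2)<50).astype(np.uint8)
n,l,s,ce=cv2.connectedComponentsWithStats(m);k=1+s[1:,4].argmax();print(s[k],ce[k]+[290,150])
u,v=ce[k]+[290,150]
for h in(128,113): print(h,ray(u,v,c,h))
# top-face pixels by depth
sub=d[150:240,290:350];print('min depth',np.percentile(sub[sub>0],1))
E
```

```text
[17 43  3  2  3] [308.         193.33333333]
128 [ 451.21468598 -156.2156274   128.        ]
113 [ 455.20959695 -156.72679249  113.        ]
min depth 265.81558
```

Run:
```python
from cell import r
from h import *
z=np.load('w1.npz');p=z['p'];d=z['d'];c=r.get_calibration('wrist')
m=((p[170:240,290:350].max(2)<85)&(d[170:240,290:350]<285)).astype(np.uint8)
n,l,s,ce=cv2.connectedComponentsWithStats(m);k=1+s[1:,4].argmax();print(s[k]+[290,170,0,0,0],ce[k]+[290,170])
u,v=ce[k]+[290,170]
for h in(128,113): print(h,ray(u,v,c,h), ray(319,206,c,h))
R=cv2.Rodrigues(np.array(c['rvec']))[0];print(-R.T@c['tvec'],R[2])
```

```text
[ 301  186   35   39 1084] [317.81549815 205.6300738 ]
128 [ 462.21506206 -147.80930287  128.        ] [ 462.54891382 -146.78380876  128.        ]
113 [ 466.85453378 -147.82790418  113.        ] [ 467.20794739 -146.74232182  113.        ]
[ 383.03566236 -147.49184434  383.99703287] [ 2.93619188e-01  2.94457481e-04 -9.55922427e-01]
```

Both cameras agree at about (465,-147), so I'll descend to TCP 102 and grip the cap.

```bash
python3 -m creep '[{"tx":0,"ty":0,"tz":15,"spin":0,"claw":100},{"tx":0,"ty":0,"tz":25,"spin":0,"claw":100},{"tx":0,"ty":0,"tz":25,"spin":0,"claw":100},{"tx":0,"ty":0,"tz":25,"spin":0,"claw":100},{"tx":0,"ty":0,"tz":20,"spin":0,"claw":100},{"tx":0,"ty":0,"tz":10,"spin":0,"claw":100},{"tx":0,"ty":0,"tz":0,"spin":0,"claw":60},{"tx":0,"ty":0,"tz":0,"spin":0,"claw":45},{"tx":0,"ty":0,"tz":0,"spin":0,"claw":35},{"tx":0,"ty":0,"tz":0,"spin":0,"claw":20},{"tx":0,"ty":0,"tz":0,"spin":0,"claw":20},{"tx":0,"ty":0,"tz":0,"spin":0,"claw":20},{"tx":0,"ty":0,"tz":0,"spin":0,"claw":20}]' 20
```

```text
time_s: 3.65
position: [465.5, -146.5, 102.6]
ee_rot: [[-1.0, -0.002, 0.0], [-0.002, 1.0, -0.0], [-0.0, -0.0, -1.0]]
force: [-0.3, -0.3, 0.9]
opening: 31.0
finger_force: 20.0
```

The grip measures 31 mm on the 32 mm cap. Next I lift and carry it to cell (-,-) at (498,-377).

```bash
python3 -m creep '[{"tx":0,"ty":0,"tz":-6,"spin":0,"claw":20},{"tx":0,"ty":0,"tz":-14,"spin":0,"claw":20},{"tx":0,"ty":0,"tz":-25,"spin":0,"claw":20},{"tx":0,"ty":0,"tz":-25,"spin":0,"claw":20},{"tx":0,"ty":0,"tz":-22,"spin":0,"claw":20},{"tx":-1,"ty":-8,"tz":-8,"spin":0,"claw":20},{"tx":-3,"ty":-20,"tz":-5,"spin":0,"claw":20},{"tx":-4,"ty":-30,"tz":0,"spin":0,"claw":20},{"tx":-5,"ty":-35,"tz":0,"spin":0,"claw":20},{"tx":-5,"ty":-35,"tz":0,"spin":0,"claw":20},{"tx":-5,"ty":-35,"tz":0,"spin":0,"claw":20},{"tx":-4,"ty":-30,"tz":0,"spin":0,"claw":20},{"tx":-3,"ty":-20,"tz":0,"spin":0,"claw":20},{"tx":-2,"ty":-12,"tz":0,"spin":0,"claw":20},{"tx":-1,"ty":-5,"tz":0,"spin":0,"claw":20},{"tx":0,"ty":0,"tz":0,"spin":0,"claw":20},{"tx":0,"ty":0,"tz":0,"spin":0,"claw":20}]'
python3 - <<'E'
from cell import r
from h import *
c=r.get_calibration('wrist');p,d=r.capture('wrist');cv2.imwrite('pics/w2.png',p[:,:,::-1]);np.savez('w2.npz',p=p,d=d)
E
```

```text
time_s: 5.78
position: [498.9, -375.6, 207.8]
ee_rot: [[-1.0, -0.003, 0.0], [-0.003, 1.0, 0.0], [-0.0, 0.0, -1.0]]
force: [0.2, 0.7, -1.9]
opening: 31.4
finger_force: 20.0
```

View pics/w2.png

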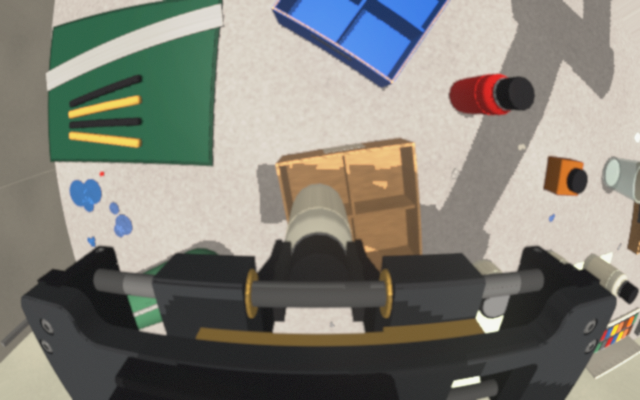

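The bottle hangs over the corner cell of the carton, whose rim corners are at about (277,157) and (413,140). I'll check those against the predicted corners.

Run:
```python
from cell import r
from h import *
c=r.get_calibration('wrist')
print('pred (468,-419) (444.5,-276)');print(ray(277,157,c,60),ray(413,140,c,60))
```

```text
pred (468,-419) (444.5,-276)
[ 461.44995461 -417.90532665   60.        ] [ 442.05438004 -279.01822667   60.        ]
```

That's within about 5 mm. I nudge 2 mm and lower, with a slow finish.

```bash
python3 -m creep '[{"tx":2,"ty":-1,"tz":8,"spin":0,"claw":20},{"tx":0,"ty":0,"tz":18,"spin":0,"claw":20},{"tx":0,"ty":0,"tz":20,"spin":0,"claw":20},{"tx":0,"ty":0,"tz":20,"spin":0,"claw":20},{"tx":0,"ty":0,"tz":15,"spin":0,"claw":20},{"tx":0,"ty":0,"tz":8,"spin":0,"claw":20},{"tx":0,"ty":0,"tz":4,"spin":0,"claw":20},{"tx":0,"ty":0,"tz":3,"spin":0,"claw":20},{"tx":0,"ty":0,"tz":2,"spin":0,"claw":20},{"tx":0,"ty":0,"tz":2,"spin":0,"claw":20},{"tx":0,"ty":0,"tz":1,"spin":0,"claw":20},{"tx":0,"ty":0,"tz":0,"spin":0,"claw":20}]'
```

```text
time_s: 7.32
position: [496.9, -377.4, 106.6]
ee_rot: [[-1.0, -0.002, 0.0], [-0.002, 1.0, 0.0], [-0.0, 0.0, -1.0]]
force: [-0.7, -1.0, -1.5]
opening: 31.6
finger_force: 20.0
```

```bash
python3 -m creep '[{"tx":0,"ty":0,"tz":1,"spin":0,"claw":20},{"tx":0,"ty":0,"tz":0.5,"spin":0,"claw":20},{"tx":0,"ty":0,"tz":0,"spin":0,"claw":20}]'
```

```text
time_s: 7.7
position: [497.2, -377.5, 105.6]
ee_rot: [[-1.0, -0.002, 0.001], [-0.002, 1.0, -0.001], [-0.001, -0.001, -1.0]]
force: [-0.5, -0.4, 1.9]
opening: 31.7
finger_force: 20.0
```

The force reversed, so the bottle is on the floor. I release, rise and head to bottle A at (644,135).

```bash
python3 -m creep '[{"tx":0,"ty":0,"tz":0,"spin":0,"claw":45},{"tx":0,"ty":0,"tz":0,"spin":0,"claw":60},{"tx":0,"ty":0,"tz":0,"spin":0,"claw":80},{"tx":0,"ty":0,"tz":-10,"spin":0,"claw":80},{"tx":0,"ty":0,"tz":-25,"spin":0,"claw":80},{"tx":0,"ty":0,"tz":-35,"spin":0,"claw":80},{"tx":0,"ty":0,"tz":-35,"spin":0,"claw":100},{"tx":-5,"ty":15,"tz":-15,"spin":0,"claw":100},{"tx":-10,"ty":35,"tz":0,"spin":0,"claw":100},{"tx":-15,"ty":52,"tz":0,"spin":0,"claw":100},{"tx":-16,"ty":55,"tz":0,"spin":0,"claw":100},{"tx":-16,"ty":55,"tz":0,"spin":0,"claw":100},{"tx":-16,"ty":55,"tz":0,"spin":0,"claw":100},{"tx":-16,"ty":55,"tz":0,"spin":0,"claw":100},{"tx":-16,"ty":55,"tz":0,"spin":0,"claw":100},{"tx":-15,"ty":52,"tz":0,"spin":0,"claw":100},{"tx":-11,"ty":40,"tz":0,"spin":0,"claw":100},{"tx":-7,"ty":25,"tz":0,"spin":0,"claw":100},{"tx":-4,"ty":13,"tz":0,"spin":0,"claw":100},{"tx":0,"ty":5,"tz":0,"spin":0,"claw":100}]'
python3 - <<'E'
from cell import r
from h import *
r.capture('wrist');s=r.state();print(s['position'])
c=r.get_calibration('wrist');p,d=r.capture('wrist');np.savez('w3.npz',p=p,d=d)
t=r.capture('top')[0];cv2.imwrite('pics/t3.png',np.hstack([cv2.resize(t[140:280,380:540,::-1],(400,350)),cv2.resize(p[120:320,220:420,::-1],(350,350))]))
E
```

```text
time_s: 10.2
position: [642.8, 134.9, 224.7]
ee_rot: [[-1.0, -0.002, -0.001], [-0.002, 1.0, -0.0], [0.001, -0.0, -1.0]]
force: [0.1, -0.8, 0.3]
opening: 87.0
finger_force: 0.0
[642.70814638 134.96357246 224.88191128]
```

View pics/t3.png

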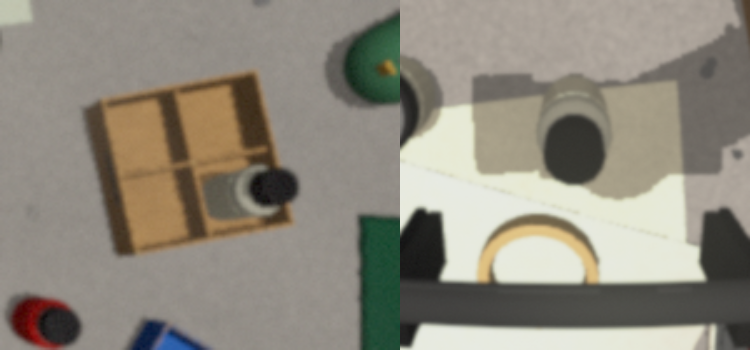

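Bottle B stands in its cell. In the wrist view the cap of bottle A is at about (319,205), the same aligned spot as before, so I descend and grip.

```bash
python3 -m creep '[{"tx":0,"ty":0,"tz":15,"spin":0,"claw":100},{"tx":0,"ty":0,"tz":25,"spin":0,"claw":100},{"tx":0,"ty":0,"tz":25,"spin":0,"claw":100},{"tx":0,"ty":0,"tz":25,"spin":0,"claw":100},{"tx":0,"ty":0,"tz":22,"spin":0,"claw":100},{"tx":0,"ty":0,"tz":10,"spin":0,"claw":100},{"tx":0,"ty":0,"tz":0,"spin":0,"claw":60},{"tx":0,"ty":0,"tz":0,"spin":0,"claw":45},{"tx":0,"ty":0,"tz":0,"spin":0,"claw":35},{"tx":0,"ty":0,"tz":0,"spin":0,"claw":20},{"tx":0,"ty":0,"tz":0,"spin":0,"claw":20},{"tx":0,"ty":0,"tz":0,"spin":0,"claw":20},{"tx":0,"ty":0,"tz":0,"spin":0,"claw":20}]' 20
```

```text
time_s: 11.98
position: [643.0, 135.0, 103.1]
ee_rot: [[-1.0, -0.002, 0.0], [-0.002, 1.0, 0.0], [-0.0, 0.0, -1.0]]
force: [0.9, 0.2, 0.1]
opening: 31.6
finger_force: 20.0
```

```bash
python3 -m creep '[{"tx":0,"ty":0,"tz":-6,"spin":0,"claw":20},{"tx":0,"ty":0,"tz":-14,"spin":0,"claw":20},{"tx":0,"ty":0,"tz":-25,"spin":0,"claw":20},{"tx":0,"ty":0,"tz":-25,"spin":0,"claw":20},{"tx":0,"ty":0,"tz":-22,"spin":0,"claw":20},{"tx":2,"ty":-8,"tz":-8,"spin":0,"claw":20},{"tx":4,"ty":-20,"tz":-5,"spin":0,"claw":20},{"tx":7,"ty":-35,"tz":0,"spin":0,"claw":20},{"tx":9,"ty":-44,"tz":0,"spin":0,"claw":20},{"tx":9,"ty":-44,"tz":0,"spin":0,"claw":20},{"tx":9,"ty":-44,"tz":0,"spin":0,"claw":20},{"tx":9,"ty":-44,"tz":0,"spin":0,"claw":20},{"tx":9,"ty":-44,"tz":0,"spin":0,"claw":20},{"tx":9,"ty":-44,"tz":0,"spin":0,"claw":20},{"tx":8,"ty":-40,"tz":0,"spin":0,"claw":20},{"tx":6,"ty":-30,"tz":0,"spin":0,"claw":20},{"tx":4,"ty":-19,"tz":0,"spin":0,"claw":20},{"tx":2,"ty":-10,"tz":0,"spin":0,"claw":20},{"tx":1,"ty":-5,"tz":0,"spin":0,"claw":20},{"tx":0,"ty":0,"tz":0,"spin":0,"claw":20}]'
python3 - <<'E'
from cell import r
from h import *
s=r.state();print(s['position'])
c=r.get_calibration('wrist');p,d=r.capture('wrist');cv2.imwrite('pics/w4.png',p[:,:,::-1]);np.savez('w4.npz',p=p,d=d)
E
```

```text
time_s: 14.48
position: [555.9, -295.8, 208.0]
ee_rot: [[-1.0, -0.002, -0.0], [-0.002, 1.0, 0.0], [0.0, 0.0, -1.0]]
force: [-0.2, 0.4, -1.3]
opening: 31.5
finger_force: 20.0
[ 555.86834293 -295.83576603  207.97604726]
```

View pics/w4.png

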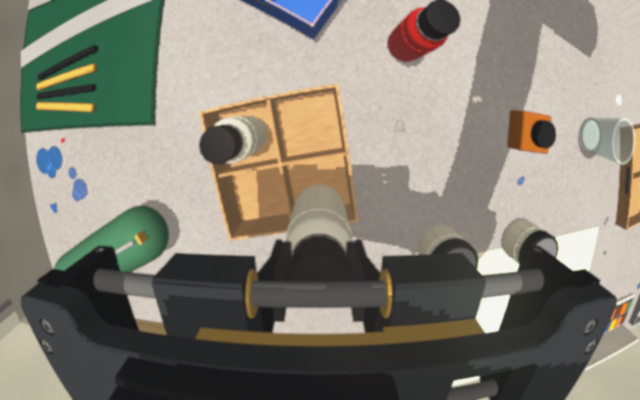

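The first bottle stands in the top-left cell and the second hangs over the diagonal one at bottom right. The rim corners are at about (201,115), (337,88), (232,238).

Run:
```python
from cell import r
from h import *
c=r.get_calibration('wrist')
a,b,e=[ray(*q,c,60) for q in((201,115),(337,88),(232,238))];print(a,b,e,'centre',(b+e)/2)
```

```text
[ 472.17817136 -417.36700833   60.        ] [ 449.10857199 -277.92165109   60.        ] [ 607.91123972 -392.11094655   60.        ] centre [ 528.50990586 -335.01629882   60.        ]
```

```bash
python3 -m creep '[{"tx":0.5,"ty":-1,"tz":8,"spin":0,"claw":20},{"tx":0,"ty":0,"tz":18,"spin":0,"claw":20},{"tx":0,"ty":0,"tz":10,"spin":0,"claw":20},{"tx":0,"ty":0,"tz":0,"spin":0,"claw":20}]'
```

```text
time_s: 15.02
position: [554.8, -296.8, 170.9]
ee_rot: [[-1.0, -0.002, -0.002], [-0.002, 1.0, 0.001], [0.002, 0.001, -1.0]]
force: [-0.2, 0.3, -1.4]
opening: 31.6
finger_force: 20.0
```

The carton centre is (528.5,-335), which agrees. I continue the descent.

```bash
python3 -m creep '[{"tx":-1,"ty":1,"tz":12,"spin":0,"claw":20},{"tx":0,"ty":0,"tz":18,"spin":0,"claw":20},{"tx":0,"ty":0,"tz":15,"spin":0,"claw":20},{"tx":0,"ty":0,"tz":9,"spin":0,"claw":20},{"tx":0,"ty":0,"tz":4,"spin":0,"claw":20},{"tx":0,"ty":0,"tz":3,"spin":0,"claw":20},{"tx":0,"ty":0,"tz":2,"spin":0,"claw":20},{"tx":0,"ty":0,"tz":1.5,"spin":0,"claw":20},{"tx":0,"ty":0,"tz":1,"spin":0,"claw":20},{"tx":0,"ty":0,"tz":0.5,"spin":0,"claw":20},{"tx":0,"ty":0,"tz":0,"spin":0,"claw":20}]'
```

```text
time_s: 16.4
position: [556.3, -296.3, 106.2]
ee_rot: [[-1.0, -0.002, 0.0], [-0.002, 1.0, -0.0], [-0.0, -0.0, -1.0]]
force: [-0.5, -0.3, -1.6]
opening: 31.5
finger_force: 20.0
```

```bash
python3 -m creep '[{"tx":0,"ty":0,"tz":0.6,"spin":0,"claw":20},{"tx":0,"ty":0,"tz":0.4,"spin":0,"claw":20},{"tx":0,"ty":0,"tz":0,"spin":0,"claw":20}]'
```

```text
time_s: 16.77
position: [556.7, -296.4, 106.1]
ee_rot: [[-1.0, -0.002, 0.001], [-0.002, 1.0, -0.001], [-0.001, -0.001, -1.0]]
force: [-1.6, 1.3, 4.8]
opening: 31.7
finger_force: 20.0
```

It touches the floor. I release, rise and go above jar B (642,-132).

```bash
python3 -m creep '[{"tx":0,"ty":0,"tz":0,"spin":0,"claw":45},{"tx":0,"ty":0,"tz":0,"spin":0,"claw":60},{"tx":0,"ty":0,"tz":0,"spin":0,"claw":80},{"tx":0,"ty":0,"tz":-10,"spin":0,"claw":80},{"tx":0,"ty":0,"tz":-25,"spin":0,"claw":80},{"tx":0,"ty":0,"tz":-25,"spin":0,"claw":100},{"tx":-5,"ty":10,"tz":-10,"spin":0,"claw":100},{"tx":-13,"ty":25,"tz":0,"spin":0,"claw":100},{"tx":-18,"ty":35,"tz":0,"spin":0,"claw":100},{"tx":-18,"ty":35,"tz":0,"spin":0,"claw":100},{"tx":-16,"ty":30,"tz":0,"spin":0,"claw":100},{"tx":-10,"ty":19,"tz":0,"spin":0,"claw":100},{"tx":-5,"ty":10,"tz":0,"spin":0,"claw":100},{"tx":0,"ty":0,"tz":0,"spin":0,"claw":100},{"tx":0,"ty":0,"tz":0,"spin":0,"claw":100}]'
python3 - <<'E'
from cell import r
from h import *
s=r.state();print(s['position'])
c=r.get_calibration('wrist');p,d=r.capture('wrist');np.savez('w5.npz',p=p,d=d)
t=r.capture('top')[0];cv2.imwrite('pics/t5.png',np.hstack([cv2.resize(t[140:280,380:540,::-1],(400,350)),cv2.resize(p[100:300,220:420,::-1],(350,350))]))
E
```

```text
time_s: 18.65
position: [640.5, -132.9, 175.0]
ee_rot: [[-1.0, -0.001, -0.0], [-0.001, 1.0, -0.0], [0.0, -0.0, -1.0]]
force: [-0.6, 0.6, -0.3]
opening: 87.0
finger_force: 0.0
[ 640.4700882  -132.8762572   175.02691401]
```

View pics/t5.png

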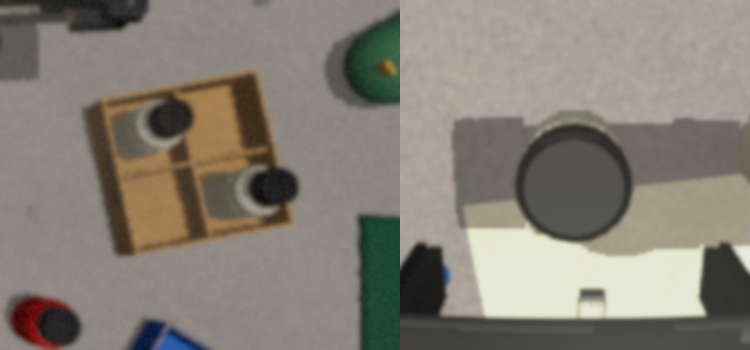

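Both bottles stand diagonally in the carton. The jar lid is centred at about (319,207) in the wrist view.

```bash
python3 - <<'E'
from cell import r
from h import *
c=r.get_calibration('wrist');print(ray(319.4,206.9,c,70))
E
python3 -m creep '[{"tx":-1,"ty":1,"tz":15,"spin":0,"claw":100},{"tx":0,"ty":0,"tz":25,"spin":0,"claw":100},{"tx":0,"ty":0,"tz":20,"spin":0,"claw":100},{"tx":0,"ty":0,"tz":10,"spin":0,"claw":100},{"tx":0,"ty":0,"tz":0,"spin":0,"claw":100}]' 25
```

```text
[ 642.27772743 -132.4162429    70.        ]
time_s: 19.38
position: [641.3, -131.2, 103.9]
ee_rot: [[-1.0, -0.002, -0.002], [-0.002, 1.0, -0.0], [0.002, -0.0, -1.0]]
force: [0.5, 0.5, -0.2]
opening: 87.1
finger_force: 0.0
```

```bash
python3 -m creep '[{"tx":0,"ty":-0.5,"tz":15,"spin":0,"claw":100},{"tx":0,"ty":0,"tz":22,"spin":0,"claw":100},{"tx":0,"ty":0,"tz":18,"spin":0,"claw":100},{"tx":0,"ty":0,"tz":8,"spin":0,"claw":100},{"tx":0,"ty":0,"tz":0,"spin":0,"claw":85},{"tx":0,"ty":0,"tz":0,"spin":0,"claw":75},{"tx":0,"ty":0,"tz":0,"spin":0,"claw":65},{"tx":0,"ty":0,"tz":0,"spin":0,"claw":55},{"tx":0,"ty":0,"tz":0,"spin":0,"claw":55},{"tx":0,"ty":0,"tz":0,"spin":0,"claw":55}]' 25
```

```text
time_s: 20.62
position: [642.4, -131.6, 42.8]
ee_rot: [[-1.0, -0.002, 0.001], [-0.002, 1.0, -0.0], [-0.001, -0.0, -1.0]]
force: [-0.6, 0.5, 4.0]
opening: 61.4
finger_force: 25.0
```

Lid gripped at 61.4 mm. I lift and carry it to the jar carton's far cell at (548,394).

```bash
python3 -m creep '[{"tx":0,"ty":0,"tz":-6,"spin":0,"claw":55},{"tx":0,"ty":0,"tz":-16,"spin":0,"claw":55},{"tx":0,"ty":0,"tz":-28,"spin":0,"claw":55},{"tx":0,"ty":0,"tz":-28,"spin":0,"claw":55},{"tx":1,"ty":6,"tz":-20,"spin":0,"claw":55},{"tx":3,"ty":16,"tz":-10,"spin":0,"claw":55},{"tx":5,"ty":30,"tz":-2,"spin":0,"claw":55},{"tx":8,"ty":42,"tz":0,"spin":0,"claw":55},{"tx":9,"ty":50,"tz":0,"spin":0,"claw":55},{"tx":9,"ty":50,"tz":0,"spin":0,"claw":55},{"tx":9,"ty":50,"tz":0,"spin":0,"claw":55},{"tx":9,"ty":50,"tz":0,"spin":0,"claw":55},{"tx":9,"ty":50,"tz":0,"spin":0,"claw":55},{"tx":9,"ty":50,"tz":0,"spin":0,"claw":55},{"tx":8,"ty":45,"tz":0,"spin":0,"claw":55},{"tx":6,"ty":35,"tz":0,"spin":0,"claw":55},{"tx":5,"ty":26,"tz":0,"spin":0,"claw":55},{"tx":3,"ty":16,"tz":0,"spin":0,"claw":55},{"tx":2,"ty":8,"tz":0,"spin":0,"claw":55},{"tx":0,"ty":2,"tz":0,"spin":0,"claw":55}]'
python3 - <<'E'
from cell import r
from h import *
r.capture('wrist');s=r.state();print(s['position'])
p,d=r.capture('wrist');cv2.imwrite('pics/w6.png',p[:,:,::-1])
E
```

```text
time_s: 23.12
position: [545.9, 393.9, 152.0]
ee_rot: [[-1.0, -0.002, -0.0], [-0.002, 1.0, -0.0], [0.0, -0.0, -1.0]]
force: [0.1, -0.0, -1.1]
opening: 61.5
finger_force: 25.0
[546.04416984 393.84753058 152.01196383]
```

View pics/w6.png

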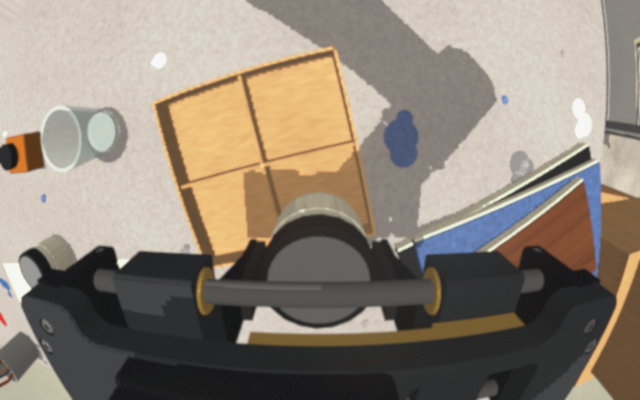

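The jar hangs over the far cell. The rim corners are at (156,103) and (335,48), and the partition crossing is at (263,162). I'll check the carton centre and the height of the books to the right.

Run:
```python
from cell import r
from h import *
c=r.get_calibration('wrist')
print('cross',ray(263,162,c,26),'corners',ray(156,103,c,32),ray(335,48,c,32))
W=cloud(np.load('top0.npz')['d'],r.get_calibration('top'));q=W.reshape(-1,3)
m=(abs(q[:,0]-548)<60)&(q[:,1]>430)&(q[:,1]<500)
for y in range(430,500,10):
    k=m&(abs(q[:,1]-y-5)<5);print(y,np.nanmax(q[k,2]).round())
```

```text
cross [509.96691358 340.6928122   26.        ] corners [446.19280511 233.85884999  32.        ] [404.31974798 407.86979901  32.        ]
430 34.0
440 33.0
450 3.0
460 3.0
470 7.0
480 18.0
490 33.0
```

The carton is as measured and the books are low. I lower the jar with a slow finish.

```bash
python3 -m creep '[{"tx":0,"ty":0.5,"tz":10,"spin":0,"claw":55},{"tx":0,"ty":0,"tz":20,"spin":0,"claw":55},{"tx":0,"ty":0,"tz":25,"spin":0,"claw":55},{"tx":0,"ty":0,"tz":22,"spin":0,"claw":55},{"tx":0,"ty":0,"tz":13,"spin":0,"claw":55},{"tx":0,"ty":0,"tz":6,"spin":0,"claw":55},{"tx":0,"ty":0,"tz":3,"spin":0,"claw":55},{"tx":0,"ty":0,"tz":2,"spin":0,"claw":55},{"tx":0,"ty":0,"tz":2,"spin":0,"claw":55},{"tx":0,"ty":0,"tz":1,"spin":0,"claw":55},{"tx":0,"ty":0,"tz":1,"spin":0,"claw":55},{"tx":0,"ty":0,"tz":0,"spin":0,"claw":55}]'
```

```text
time_s: 24.72
position: [545.9, 394.7, 47.0]
ee_rot: [[-1.0, -0.002, -0.0], [-0.002, 1.0, -0.0], [0.0, -0.0, -1.0]]
force: [-0.8, -0.2, -2.4]
opening: 61.3
finger_force: 25.0
```

```bash
python3 -m creep '[{"tx":0,"ty":0,"tz":0.8,"spin":0,"claw":55},{"tx":0,"ty":0,"tz":0.6,"spin":0,"claw":55},{"tx":0,"ty":0,"tz":0,"spin":0,"claw":55}]'
```

```text
time_s: 25.1
position: [545.9, 394.8, 45.9]
ee_rot: [[-1.0, -0.002, 0.0], [-0.002, 1.0, 0.0], [-0.0, 0.0, -1.0]]
force: [-1.2, -0.4, 0.1]
opening: 61.6
finger_force: 25.0
```

Contact is starting. I go down another 0.5 mm, release, rise and go to jar A (635,4).

```bash
python3 -m creep '[{"tx":0,"ty":0,"tz":0.5,"spin":0,"claw":55},{"tx":0,"ty":0,"tz":0,"spin":0,"claw":80},{"tx":0,"ty":0,"tz":0,"spin":0,"claw":95},{"tx":0,"ty":0,"tz":0,"spin":0,"claw":100},{"tx":0,"ty":0,"tz":-10,"spin":0,"claw":100},{"tx":0,"ty":0,"tz":-25,"spin":0,"claw":100},{"tx":0,"ty":0,"tz":-35,"spin":0,"claw":100},{"tx":-2,"ty":-8,"tz":-30,"spin":0,"claw":100},{"tx":-5,"ty":-20,"tz":-15,"spin":0,"claw":100},{"tx":-9,"ty":-38,"tz":-5,"spin":0,"claw":100},{"tx":-11,"ty":-50,"tz":0,"spin":0,"claw":100},{"tx":-12,"ty":-52,"tz":0,"spin":0,"claw":100},{"tx":-12,"ty":-52,"tz":0,"spin":0,"claw":100},{"tx":-12,"ty":-52,"tz":0,"spin":0,"claw":100},{"tx":-11,"ty":-50,"tz":0,"spin":0,"claw":100},{"tx":-8,"ty":-36,"tz":0,"spin":0,"claw":100},{"tx":-5,"ty":-20,"tz":0,"spin":0,"claw":100},{"tx":-2,"ty":-9,"tz":0,"spin":0,"claw":100},{"tx":-1,"ty":-4,"tz":0,"spin":0,"claw":100},{"tx":0,"ty":0,"tz":0,"spin":0,"claw":100}]'
python3 - <<'E'
from cell import r
from h import *
s=r.state();print(s['position'])
c=r.get_calibration('wrist');p,d=r.capture('wrist')
t=r.capture('top')[0];cv2.imwrite('pics/t7.png',np.hstack([cv2.resize(t[140:300,90:250,::-1],(400,400)),cv2.resize(p[100:300,220:420,::-1],(400,400))]))
E
```

```text
time_s: 27.6
position: [636.6, 4.7, 165.1]
ee_rot: [[-1.0, -0.003, -0.0], [-0.003, 1.0, 0.0], [0.0, 0.0, -1.0]]
force: [-0.2, 0.3, -1.0]
opening: 86.9
finger_force: 0.0
[636.61782656   4.71173969 165.11665628]
```

View pics/t7.png

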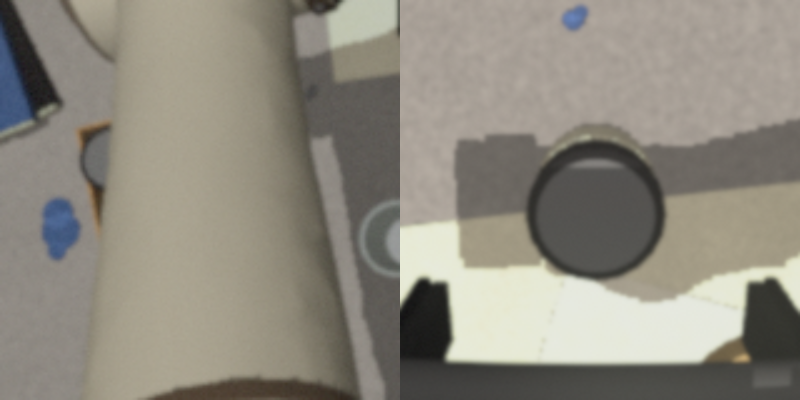

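The arm hides the carton in the top view. In the wrist view jar A is centred at about (318,204). I'll check that ray, then go down.

```bash
python3 - <<'E'
from cell import r
from h import *
print(ray(318,203.5,r.get_calibration('wrist'),70))
E
python3 -m creep '[{"tx":1,"ty":-1,"tz":15,"spin":0,"claw":100},{"tx":0,"ty":0,"tz":25,"spin":0,"claw":100},{"tx":0,"ty":0,"tz":15,"spin":0,"claw":100},{"tx":0,"ty":0,"tz":5,"spin":0,"claw":100},{"tx":0,"ty":0,"tz":0,"spin":0,"claw":100}]' 25
```

```text
[632.14452565   4.25348073  70.        ]
time_s: 28.32
position: [635.8, 3.0, 105.0]
ee_rot: [[-1.0, -0.002, -0.0], [-0.002, 1.0, -0.0], [0.0, -0.0, -1.0]]
force: [-0.2, 0.1, 0.0]
opening: 87.1
finger_force: 0.0
```

```bash
python3 -m creep '[{"tx":1.5,"ty":1,"tz":15,"spin":0,"claw":100},{"tx":0,"ty":0,"tz":22,"spin":0,"claw":100},{"tx":0,"ty":0,"tz":18,"spin":0,"claw":100},{"tx":0,"ty":0,"tz":8,"spin":0,"claw":100},{"tx":0,"ty":0,"tz":0,"spin":0,"claw":85},{"tx":0,"ty":0,"tz":0,"spin":0,"claw":75},{"tx":0,"ty":0,"tz":0,"spin":0,"claw":65},{"tx":0,"ty":0,"tz":0,"spin":0,"claw":55},{"tx":0,"ty":0,"tz":0,"spin":0,"claw":55},{"tx":0,"ty":0,"tz":0,"spin":0,"claw":55}]' 25
```

```text
time_s: 29.58
position: [634.6, 4.0, 42.9]
ee_rot: [[-1.0, -0.002, 0.001], [-0.002, 1.0, 0.0], [-0.001, 0.0, -1.0]]
force: [-2.3, 0.4, 3.5]
opening: 61.2
finger_force: 25.0
```

```bash
python3 -m creep '[{"tx":0,"ty":0,"tz":-6,"spin":0,"claw":55},{"tx":0,"ty":0,"tz":-16,"spin":0,"claw":55},{"tx":0,"ty":0,"tz":-28,"spin":0,"claw":55},{"tx":0,"ty":0,"tz":-28,"spin":0,"claw":55},{"tx":3,"ty":6,"tz":-20,"spin":0,"claw":55},{"tx":8,"ty":15,"tz":-12,"spin":0,"claw":55},{"tx":14,"ty":25,"tz":0,"spin":0,"claw":55},{"tx":19,"ty":34,"tz":0,"spin":0,"claw":55},{"tx":20,"ty":36,"tz":0,"spin":0,"claw":55},{"tx":20,"ty":36,"tz":0,"spin":0,"claw":55},{"tx":20,"ty":36,"tz":0,"spin":0,"claw":55},{"tx":18,"ty":33,"tz":0,"spin":0,"claw":55},{"tx":14,"ty":26,"tz":0,"spin":0,"claw":55},{"tx":10,"ty":18,"tz":0,"spin":0,"claw":55},{"tx":6,"ty":11,"tz":0,"spin":0,"claw":55},{"tx":3,"ty":5.5,"tz":0,"spin":0,"claw":55},{"tx":0,"ty":0,"tz":0,"spin":0,"claw":55},{"tx":0,"ty":0,"tz":0,"spin":0,"claw":55}]'
python3 - <<'E'
from cell import r
from h import *
s=r.state();print(s['position'])
p,d=r.capture('wrist');cv2.imwrite('pics/w8.png',p[:,:,::-1])
E
```

```text
time_s: 31.82
position: [478.9, 284.5, 152.1]
ee_rot: [[-1.0, -0.001, -0.0], [-0.001, 1.0, -0.0], [0.0, -0.0, -1.0]]
force: [-0.2, -0.9, -2.7]
opening: 61.6
finger_force: 25.0
[478.85961062 284.49208049 152.07693293]
```

View pics/w8.png

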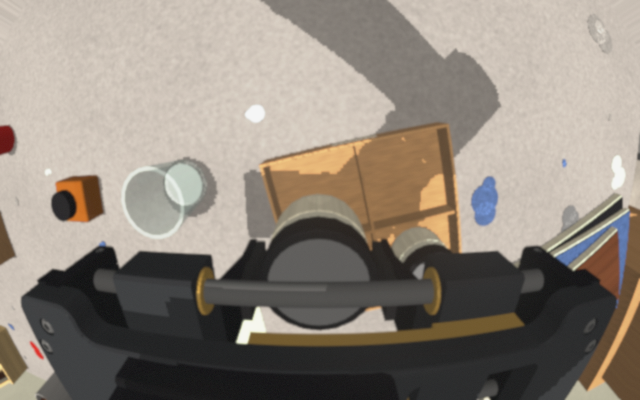

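The first jar stands in the far-right cell and the second hangs over the near-left one. The rim corners are at (261,164) and (447,124).

```bash
python3 - <<'E'
from cell import r
from h import *
c=r.get_calibration('wrist')
print('pred (445.4,228.4) (402.5,408)',ray(261,164,c,32),ray(447,124,c,32))
E
python3 -m creep '[{"tx":0,"ty":0.5,"tz":10,"spin":0,"claw":55},{"tx":0,"ty":0,"tz":20,"spin":0,"claw":55},{"tx":0,"ty":0,"tz":15,"spin":0,"claw":55},{"tx":0,"ty":0,"tz":5,"spin":0,"claw":55}]'
```

```text
pred (445.4,228.4) (402.5,408) [443.62919366 230.77599962  32.        ] [402.63638123 406.6072939   32.        ]
time_s: 32.38
position: [478.1, 284.9, 100.7]
ee_rot: [[-1.0, -0.002, -0.002], [-0.002, 1.0, -0.002], [0.002, -0.002, -1.0]]
force: [-0.5, 0.4, -1.0]
opening: 61.2
finger_force: 25.0
```

The carton hasn't moved. I finish the descent: 56 mm more to about 46.

```bash
python3 -m creep '[{"tx":-1,"ty":0.5,"tz":12,"spin":0,"claw":55},{"tx":0,"ty":0,"tz":18,"spin":0,"claw":55},{"tx":0,"ty":0,"tz":12,"spin":0,"claw":55},{"tx":0,"ty":0,"tz":5,"spin":0,"claw":55},{"tx":0,"ty":0,"tz":3,"spin":0,"claw":55},{"tx":0,"ty":0,"tz":2,"spin":0,"claw":55},{"tx":0,"ty":0,"tz":1.5,"spin":0,"claw":55},{"tx":0,"ty":0,"tz":1,"spin":0,"claw":55},{"tx":0,"ty":0,"tz":1,"spin":0,"claw":55},{"tx":0,"ty":0,"tz":0,"spin":0,"claw":55}]'
```

```text
time_s: 33.62
position: [479.6, 286.1, 46.6]
ee_rot: [[-1.0, -0.002, -0.0], [-0.002, 1.0, -0.0], [0.0, -0.0, -1.0]]
force: [-0.5, 0.3, -1.5]
opening: 61.3
finger_force: 25.0
```

```bash
python3 -m creep '[{"tx":0,"ty":0,"tz":0.7,"spin":0,"claw":55},{"tx":0,"ty":0,"tz":0.6,"spin":0,"claw":55},{"tx":0,"ty":0,"tz":0,"spin":0,"claw":55}]'
```

```text
time_s: 34.0
position: [479.7, 286.2, 45.9]
ee_rot: [[-1.0, -0.002, 0.0], [-0.002, 1.0, 0.0], [-0.0, 0.0, -1.0]]
force: [-2.2, -1.2, 3.6]
opening: 61.2
finger_force: 25.0
```

It's on the floor. I release, rise and pull away clear for a final look.

```bash
python3 -m creep '[{"tx":0,"ty":0,"tz":0,"spin":0,"claw":80},{"tx":0,"ty":0,"tz":0,"spin":0,"claw":95},{"tx":0,"ty":0,"tz":0,"spin":0,"claw":100},{"tx":0,"ty":0,"tz":-10,"spin":0,"claw":100},{"tx":0,"ty":0,"tz":-25,"spin":0,"claw":100},{"tx":0,"ty":0,"tz":-35,"spin":0,"claw":100},{"tx":0,"ty":0,"tz":-40,"spin":0,"claw":100},{"tx":0,"ty":-10,"tz":-40,"spin":0,"claw":100},{"tx":0,"ty":-25,"tz":-25,"spin":0,"claw":100},{"tx":0,"ty":-45,"tz":-5,"spin":0,"claw":100},{"tx":0,"ty":-50,"tz":0,"spin":0,"claw":100},{"tx":0,"ty":-50,"tz":0,"spin":0,"claw":100},{"tx":0,"ty":-50,"tz":0,"spin":0,"claw":100},{"tx":0,"ty":-40,"tz":0,"spin":0,"claw":100},{"tx":0,"ty":-20,"tz":0,"spin":0,"claw":100},{"tx":0,"ty":-8,"tz":0,"spin":0,"claw":100},{"tx":0,"ty":0,"tz":0,"spin":0,"claw":100},{"tx":0,"ty":0,"tz":0,"spin":0,"claw":100}]'
python3 - <<'E'
from cell import r
from h import *
p,d=r.capture('top');cv2.imwrite('pics/t9.png',p[:,:,::-1]);W=cloud(d,r.get_calibration('top'))
def zone(x0,x1,y0,y1,a,b):
    q=W.reshape(-1,3);return q[(q[:,0]>x0)&(q[:,0]<x1)&(q[:,1]>y0)&(q[:,1]<y1)&(q[:,2]>a)&(q[:,2]<b)]
for n,cx,cy,w,wall,top in(('jc',514,340,115,(20,40),(55,90)),('bc',528,-336,95,(40,68),(115,145))):
    q=zone(cx-w,cx+w,cy-w,cy+w,*wall);rc=cv2.minAreaRect(q[:,:2].astype(np.float32));print(n,rc)
    a=np.deg2rad(rc[2]);R=np.array([[np.cos(a),-np.sin(a)],[np.sin(a),np.cos(a)]])
    q=zone(cx-w,cx+w,cy-w,cy+w,*top)
    for s in(q[:,1]>cy,q[:,1]<cy):
        k=q[s];lo,hi=np.percentile(k[:,:2],[2,98],0);print('  in frame',np.round(((lo+hi)/2-[cx,cy])@R,1),'z',np.median(k[:,2]).round(1),'size',(hi-lo).round(1))
E
```

```text
time_s: 36.25
position: [480.3, -11.2, 225.5]
ee_rot: [[-1.0, -0.003, 0.0], [-0.003, 1.0, 0.0], [-0.0, 0.0, -1.0]]
force: [-0.8, 0.4, 0.1]
opening: 87.1
finger_force: 0.0
jc ((564.296875, 351.8829650878906), (83.3831558227539, 186.9945526123047), 14.084596633911133)
  in frame [44.3 43.9] z 71.6 size [55.  57.7]Traceback (most recent call last):
  File "<stdin>", line 11, in <module>
    return _quantile_unchecked(
        a, q, axis, out, overwrite_input, method, keepdims, weights)
    return _ureduce(a,
                    func=_quantile_ureduce_func,
    ...<5 lines>...
                    overwrite_input=overwrite_input,
                    method=method)
    r = func(a, **kwargs)
    result = _quantile(arr,
                       quantiles=q,
    ...<2 lines>...
                       out=out,
                       weights=wgt)
    slices_having_nans = np.isnan(arr[-1, ...])
                                  ~~~^^^^^^^^^
IndexError: index -1 is out of bounds for axis 0 with size 0
```

View pics/t9.png

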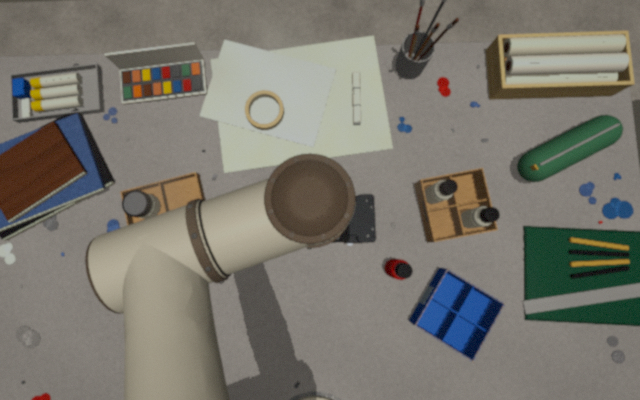

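The elbow hides the jar carton, so I swing further right and measure both cartons.

```bash
python3 -m creep '[{"tx":0,"ty":-15,"tz":0,"spin":0,"claw":100},{"tx":0,"ty":-35,"tz":0,"spin":0,"claw":100},{"tx":0,"ty":-45,"tz":0,"spin":0,"claw":100},{"tx":0,"ty":-45,"tz":0,"spin":0,"claw":100},{"tx":0,"ty":-40,"tz":0,"spin":0,"claw":100},{"tx":0,"ty":-30,"tz":0,"spin":0,"claw":100},{"tx":0,"ty":-15,"tz":0,"spin":0,"claw":100},{"tx":0,"ty":0,"tz":0,"spin":0,"claw":100}]'
python3 - <<'E'
from cell import r
from h import *
p,d=r.capture('top');cv2.imwrite('pics/t10.png',p[:,:,::-1]);W=cloud(d,r.get_calibration('top'))
def zone(x0,x1,y0,y1,a,b):
    q=W.reshape(-1,3);return q[(q[:,0]>x0)&(q[:,0]<x1)&(q[:,1]>y0)&(q[:,1]<y1)&(q[:,2]>a)&(q[:,2]<b)]
for n,cx,cy,w,wall,top in(('jc',514,340,115,(20,40),(55,90)),('bc',528,-336,95,(40,68),(115,145))):
    q=zone(cx-w,cx+w,cy-w,cy+w,*wall);rc=cv2.minAreaRect(q[:,:2].astype(np.float32));print(n,rc)
    a=np.deg2rad(rc[2]);R=np.array([[np.cos(a),-np.sin(a)],[np.sin(a),np.cos(a)]])
    q=zone(cx-w,cx+w,cy-w,cy+w,*top)
    for s in(q[:,1]>cy,q[:,1]<cy):
        k=q[s]
        if len(k)<20: print('hidden');continue
        lo,hi=np.percentile(k[:,:2],[2,98],0);print('  in frame',np.round(((lo+hi)/2-rc[0])@R,1),'z',np.median(k[:,2]).round(1),'size',(hi-lo).round(1))
E
```

```text
time_s: 37.3
position: [480.4, -237.5, 225.0]
ee_rot: [[-1.0, -0.001, -0.001], [-0.001, 1.0, 0.0], [0.001, 0.0, -1.0]]
force: [-0.4, -0.9, -0.5]
opening: 86.9
finger_force: 0.0
jc ((514.1602172851562, 339.9963073730469), (186.0812225341797, 187.70855712890625), 13.34206485748291)
  in frame [43.6 44.2] z 71.6 size [55.6 57.2]
  in frame [-43.8 -46.5] z 71.5 size [54.1 57.3]
bc ((456.49200439453125, -284.045654296875), (55.09678649902344, 27.661518096923828), 52.59967803955078)
hidden
hidden
```

View pics/t10.png

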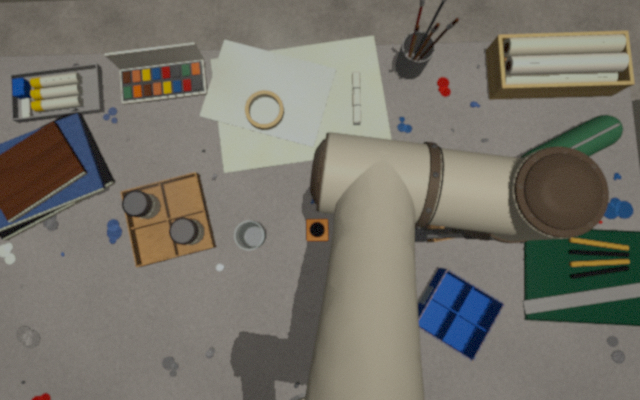

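The jars are within 2 mm of their diagonal cell centres and the carton hasn't moved. The previous view showed both bottles upright in diagonal cells and the bystanders in place. I'm handing the job in.

```bash
python3 -c "
from cell import r
print(r.finish_job())"
```

```text
the job is handed in; nothing more can be done
None
```

I packed both jars and both bottles upright in diagonally opposite cells of their cartons and handed the job in at about 37 s of the 106 s allowed; the hand-in returned no verdict.

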